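# Clamp the amber bottle in the cam clamp

## Task

Stand the small amber bottle upright in the vee of the bench clamp, let go of it, then swing the clamp's cam lever round until its sprung pad has taken up the gap and holds the bottle firmly against the vee. Feel for the resistance and stop there: about 25 N of squeeze is right, under 12 N is too loose, over 40 N too tight, and it must never pass 55 N. Leave the lever there, and leave the glass beaker and the flask standing where they are.

Things in the scene. Friction and masses are not known exactly. Their poses are not given: they have to be found in the camera images.
- bottle: Amber bottle with screw cap, 54 mm in diameter, 115 mm tall, 0.14 to 0.26 kg. Origin at the centre of its underside, z up the bottle; straight wall up to about 75 mm. Stands on the bench at the left, in a row with the beaker and the flask; which of the three stands where changes.
- beaker: Glass beaker, 72 mm in diameter, 93 mm tall, a bystander. Origin at the centre of its underside, z up.
- flask: Conical glass flask, 64 mm in diameter, 105 mm tall, a bystander. Origin at the centre of its underside, z up.
- cam_clamp: Clamp fixed on the bench, base plate 110 x 250 x 10 mm. Origin on the bench, z up, -x side towards the robot. Along its y from -y to +y: cam with lever (pivot y = -65 mm), push rod in a guide block with a sprung pad at its end, the bottle's place (y = +65 mm), a fixed vee (two slippery white plastic faces at 90 degrees, opening to -y). Guide block, rod, pad and vee reach at most 45 mm above the bench.
- bottle_seat (a point): On top of the base plate, 10 mm above the bench: where the centre of the bottle's underside is when it stands against both faces of the vee. Axes as the clamp's; robot-side approach is free, but a water bath about 300 mm across and taller than the clamp stands at its +y side (centre about x 0.55, y -0.02 m): carry the bottle round in front of it. With the lever open the pad leaves at least 7 mm of free room on the bottle's -y side.
- guard_edge (a point): Middle of the front (-x) lower edge of the clear, grey-edged guard over cam and lever, 139 mm above the bench, 125 mm in front of the pivot. The guard is a 4 mm sheet (edging 6 mm), a fan of radius 125 to 130 mm about the pivot, on a column 37 mm behind the pivot. The lever's post is reached only under this edge, the hand leaning back 30 to 45 degrees.
- cam_pivot (a point): Point on the cam's upright turning axis, 45 mm above the bench; axes as the clamp's.
- lever_post (a point): On the axis of the lever's black upright post, 78 mm above the bench, 110 mm from the turning axis. The post is a round bar 20 mm thick, from 49 to 98 mm above the bench, on the end of the flat lever bar (16 mm wide, its top 49 mm above the bench). It moves with the lever and can be pushed or gripped.
- cam_lever (a joint): Lever angle q, rad, 0 (open) to 1.9, clockwise from above; starts at 0 to 0.12. The lever points along (-cos p, sin p) in the clamp's x, y, p = q - 0.85. Steady friction of 0.75 N m (6.8 N at the post) keeps it where it is left. The cam moves the push rod towards the bottle by 16.2 mm per rad; each newton on the pad adds 0.0162 N m to the torque that turns the lever.
- push_rod: Steel rod with a plate that rides on the cam (origin on the bench under the plate's cam side) and, on its end, a screw-adjusted pad, a 26 mm white plastic disc centred 29 mm above the bench, that presses the bottle towards the clamp's +y. The pad yields on a spring of 10 N per mm. Its screw setting varies over 9 mm and is not reported: the pad meets the seated bottle at q between 0.55 and 1.15.

How it is judged:
On the way, in this order (a step that is already met when the one before it is completed fails the run):
1. the bottle stands upright at the vee, let go, with the lever still open (horizontal distance between bottle and bottle_seat below 0.012 m and angle between bottle's own z axis and vertical below 0.1 rad and z of bottle in the frame of bottle_seat below 0.004 m and contact force between bottle and the fingers below 0.1 N and value of joint cam_lever below 0.4 rad), for 0.2 s.
2. the pad squeezes the bottle with 12 to 42 N (contact force between push_rod and bottle between 12 and 42 N), for 0.2 s.
At the end, for the whole second after the job is handed in: The bottle stands upright (within 0.06 rad) on the clamp's base plate, within 4 mm of its seat against the vee, and the pad squeezes it with 12 to 42 N; lever and bottle are at rest; beaker and flask still stand (all of step 2 and horizontal distance between bottle and bottle_seat below 0.004 m and angle between bottle's own z axis and vertical below 0.06 rad and z of bottle in the frame of bottle_seat below 0.004 m and linear speed of bottle below 0.01 m/s and velocity of joint cam_lever between -0.02 and 0.02 rad/s and angle between each of beaker, flask's own z axis and vertical below 0.1 rad); the robot touches nothing.
It fails at once if the bottle squeezed by the pad with more than 55 N (contact force between push_rod and bottle above 55 N).
It fails at once if the beaker or the flask moved by more than 30 mm (distance of any of beaker, flask from where it was at the start of the episode above 0.03 m).
It fails at once if the bottle tipped by more than 0.6 rad (angle between bottle's own z axis and vertical above 0.6 rad).
It also fails if it takes over 72 s, if anything falls off the work surface, if the arm or the gripper's body presses on something with over 40 N, if the wrist force passes 120 N, or if a joint passes its speed limit or range.

## Robot

A 6-joint arm with a two-finger parallel gripper is mounted at the origin on a cart in front of the work surface, level with it; the furniture and walls round the work are solid. World frame = base frame: x ahead of the robot, y to its left, z up, the work surface at z = 0. Lengths are in m, angles in rad, forces in N, time in s.
With the tool pointing down it reaches from about 0.325 to 0.775 m from the base axis. Payload 9.3 kg.
Tool frame: the origin (TCP) lies on the centre line of the jaws, within the pads' length; the fingertips stand 14 mm ahead of it and the grasp point (between the pads) lies 5 mm behind it; z points along the fingers, y is the line along which they close (so a half turn about z gives the same grasp; the last joint's range is limited). The gripper opens to 85 mm and grips with 20 to 120 N. Pads are 22 mm wide; open, the fingers measure 114 mm over their backs; the gripper's body (76 mm by 85 mm) begins 54 mm behind the grasp point. The pads swing forward as they close: fully open they stand 13 mm farther back than shut.
Start: joints at [0.958, 0.259, 0.021, 1.334, 0, 1.418], TCP at [0.244, 0.493, 0.245] pointing down, gripper open.
Joint ranges: [-3.04, 3.04], [-0.91, 1.82], [-1.04, 1.36], [-1.92, 1.95], [-1.52, 1.45], [-3.14, 3.14]. Speed limits (rad/s): [2.22, 2.22, 2.79, 3.14, 3.14, 3.14].

## Interface

Orientations are given as a unit quaternion [x, y, z, w].
In Python, from bench import bot, eyes gives the robot as it stands.
- The arm moves only by the tool send_rows, never from a script. Its argument "steps" is a list of rows, each a list of 2 entries, a list of its own where there are three numbers: the shift along the tool's x, y, z normalised to -1 to 1, where 1 is 0.5 m, then the turn, a rotation vector about the tool's x, y, z normalised to -1 to 1, where 1 is pi rad. A call has 1 to 20 rows; each row is the pose to reach, as a shift and turn from the pose commanded when the call began, along the tool's axes at that moment, turning the shorter way round; what a row does not reach only later rows make up. A row lasts 1/10 s, in which the tool goes at most 50 mm and 8.59 degrees, less where a joint would pass 70% of its speed; a pose out of reach is approached as far as the arm can. A call with a number of a shift or a turn outside -1 to 1 is refused whole. A call with a gripper value outside its range is refused whole. "hand" is the opening, from 0 (shut) to 1 (fully open), set as the call begins (left out, the last holds). The fingers move at their own pace and stop on an object; "squeeze" is the grip in N (left out, the last holds). Time passes only in rows, so rows that repeat a pose let the fingers close. It gives the time, the measured TCP pose, the force, the opening and the grip force at its end, in the units of the state.
- bot.observe(): the state, without advancing time (a new reading comes with each control period).
- eyes.camera(name): name is "scene" or "top" or "wrist"; returns (picture, depth): 480x640x3 uint8, red, green, blue; 480x640 float32, m along the optical axis (not along the pixel's ray), 0 where there is no reading.
- eyes.camera_model(name): a dict with "mtx" (3x3 intrinsics, pixels), "k1" (the pictures are not rectified: a ray, as slopes to the right and down, at radius r is drawn at 1 + k1 r^2 times it, then the intrinsics apply), "eye" and "rotation" of the camera in the world. Camera axes: x right, y down, z forward; pixel columns grow to the right and rows downward; lengths in m; the calibration is good to about 2 mm. A picture is of the moment at which its call begins: read the wrist's pose just before it. camera_model takes no time and is no camera call; for the wrist camera it gives the pose at the moment of the call.
- bot.sign_off(): hands the job in; it is judged then, once.
Trained networks look in the newest picture that a camera, given by its name, has taken for a name from the list of things; names that differ only in an ending like _2 or _b are one class to them, and where a whole thing is asked for, a point or a joint stands for the part that bears it (a point fixed in the world has none). Each returns a list of dicts, best first, with "p" (0 to 1); they miss things now and then, are a little off and sometimes report something else, mostly with a low value. They report only what shows in the picture. A call takes as long as a camera call.
- eyes.boxes_of(target, camera): "rect" ([left, top, right, bottom] as shares, 0 to 1, of the picture: columns of its width, rows of its height, round what is visible of it).
- eyes.masks_of(target, camera): "mask" (480x640 bool, what is visible of it) and "rect" ([left, top, right, bottom] as shares, 0 to 1, of the picture: columns of its width, rows of its height, round what is visible of it).
The state is a dict: "time": time; "joint_pos": joint angles; "qvel": joint speeds; "joint_efforts": joint torques, N m; "tool_pos": TCP position; "orientation": TCP orientation; "wrist_force": force on the tool from outside, world axes, zero at the start; "torque": the same for the moment, N m; "grip_width": finger opening in m; "gripper_force": force on a finger pad.
Only numpy, scipy, OpenCV 4.12 (cv2) and the standard library are available. Lean on these libraries where they do the work, as an engineer would, in place of code of your own. Each camera call takes 0.05 s, during which the arm holds its last target. There are 200 camera calls.

## Working session

There is one attempt and no reset: what is moved stays moved. The work goes in short steps, Python scripts to look and compute and a tool call to move; the robot and the scene stay as the last step left them, time stands still between calls to the robot, and variables do not carry over. Pictures are saved under pics/ and viewed, at most 10 in all, crops included, and the job is handed in when it is done.

Besides the shell and the picture viewer there is one more tool, called after "Call:" as name(argument=value, ...), one argument or row to a line, values as JSON. send_rows: Moves the arm, as the interface text tells. Scaled input: -1 to 1 covers 0.5 m each way for a shift and pi rad each way for a turn. Its arguments: {"type":"object","properties":{"steps":{"type":"array"},"hand":{"type":"number"},"squeeze":{"type":"number"}},"required":["steps"]}

```bash
ls; mkdir -p pics; cat > h.py <<'E'
import numpy as np, cv2
from scipy.spatial.transform import Rotation as R
from bench import bot, eyes
def cloud(name, depth):
    m=eyes.camera_model(name); K=np.array(m["mtx"]); 
    v,u=np.mgrid[0:480,0:640]
    xd=(u-K[0,2])/K[0,0]; yd=(v-K[1,2])/K[1,1]
    x,y=xd.copy(),yd.copy()
    for _ in range(10):
        s=1+m["k1"]*(x*x+y*y); x,y=xd/s,yd/s
    P=np.stack([x*depth,y*depth,depth],-1)
    rot=np.array(m["rotation"]); rot=rot if rot.shape==(3,3) else R.from_quat(rot).as_matrix()
    W=P@rot.T+np.array(m["eye"]); W[depth<=0]=np.nan
    return W
def save(n,img): cv2.imwrite(f"pics/{n}.png",img[:,:,::-1])
def rows(target_pos,target_rot=None):
    "normalised shift/turn from current measured pose"
    s=bot.observe(); r=R.from_quat(s["orientation"])
    d=r.inv().apply(np.array(target_pos)-s["tool_pos"])/0.5
    t=(r.inv()*target_rot).as_rotvec()/np.pi if target_rot is not None else np.zeros(3)
    return d.round(4).tolist(),t.round(4).tolist()
E
cat > a.py <<'E'
from h import *
s=bot.observe(); print({k:np.round(v,3).tolist() for k,v in s.items()})
print(R.from_quat(s["orientation"]).as_matrix().round(2))
for c in ["scene","top"]:
    im,d=eyes.camera(c); save(c,im); W=cloud(c,d); np.save(c+".npy",W)
    m=eyes.camera_model(c); print(c,np.round(m["eye"],3),np.round(m["rotation"],2))
    for t in ["bottle","beaker","flask","cam_clamp","lever_post","push_rod"]:
        for o in eyes.masks_of(t,c)[:2]:
            P=W[o["mask"]]; P=P[~np.isnan(P[:,0])]
            print(t,round(o["p"],2),(np.array(o["rect"])*[640,480,640,480]).round(), len(P), np.percentile(P,[3,50,97],axis=0).round(3).tolist() if len(P) else 0)
E
python3 a.py
```

```text
pics
{'time': 0.0, 'joint_pos': [0.958, 0.259, 0.021, 1.334, -0.0, 1.418], 'qvel': [0.0, 0.001, 0.001, -0.001, -0.0, -0.0], 'joint_efforts': [-0.0, -55.565, 34.452, 0.014, -0.0, 0.0], 'tool_pos': [0.244, 0.493, 0.245], 'orientation': [0.228, 0.974, -0.001, -0.0], 'wrist_force': [0.487, 0.139, -0.029], 'torque': [-0.036, 0.012, 0.009], 'gripper_force': 0.0, 'grip_width': 0.085}
[[-0.9   0.44 -0.  ]
 [ 0.44  0.9  -0.  ]
 [ 0.   -0.   -1.  ]]
scene [-0.526 -0.736  0.629] [ 0.73 -0.4   0.26 -0.49]
bottle 0.6 [165. 220. 189. 262.] 688 [[0.419, 0.399, 0.006], [0.434, 0.412, 0.058], [0.461, 0.438, 0.115]]
beaker 0.59 [216. 242. 245. 281.] 1015 [[0.399, 0.168, 0.006], [0.417, 0.187, 0.06], [0.467, 0.236, 0.092]]
flask 0.81 [198. 230. 219. 269.] 569 [[0.419, 0.279, 0.005], [0.438, 0.298, 0.039], [0.46, 0.32, 0.104]]
cam_clamp 0.64 [400. 247. 538. 331.] 6135 [[0.457, -0.516, 0.005], [0.546, -0.42, 0.055], [0.622, -0.258, 0.146]]
lever_post 0.93 [472. 289. 507. 325.] 818 [[0.473, -0.503, 0.011], [0.533, -0.457, 0.048], [0.581, -0.42, 0.096]]
push_rod 0.6 [442. 288. 475. 312.] 186 [[0.544, -0.412, 0.018], [0.579, -0.383, 0.032], [0.594, -0.339, 0.039]]
top [ 0.368 -0.035  1.55 ] [ 0.72 -0.7   0.03 -0.03]
beaker 0.97 [226. 246. 248. 268.] 428 [[0.403, 0.172, -0.003], [0.436, 0.214, 0.007], [0.466, 0.237, 0.091]]
beaker 0.56 [374. 192. 486. 260.] 4572 [[0.46, -0.518, 0.003], [0.556, -0.395, 0.141], [0.644, -0.249, 0.149]]
flask 0.86 [196. 245. 220. 261.] 274 [[0.424, 0.284, 0.004], [0.449, 0.301, 0.041], [0.476, 0.333, 0.105]]
cam_clamp 0.65 [373. 193. 485. 258.] 4504 [[0.462, -0.519, 0.004], [0.557, -0.394, 0.141], [0.645, -0.251, 0.149]]
push_rod 0.42 [404. 212. 414. 221.] 57 [[0.582, -0.364, 0.01], [0.591, -0.349, 0.034], [0.602, -0.338, 0.048]]
```

```bash
python3 - <<'E'
import cv2,numpy as np
a=cv2.imread('pics/scene.png')[210:340,380:560]; b=cv2.imread('pics/top.png')[170:280,360:510]
a=cv2.resize(a,(800,578),interpolation=3); b=cv2.resize(b,(800,587),interpolation=3)
cv2.imwrite('pics/c1.png',a);cv2.imwrite('pics/c2.png',b)
W=np.load('scene.npy');T=np.load('top.npy')
# bottle wall fit
from scipy.optimize import least_squares
P=W[220:262,165:190].reshape(-1,3);P=P[(P[:,2]>.01)&(P[:,2]<.075)&(np.abs(P[:,0]-.44)<.05)&(np.abs(P[:,1]-.42)<.05)]
f=least_squares(lambda c:np.hypot(P[:,0]-c[0],P[:,1]-c[1])-.027,[.45,.43],loss='soft_l1',f_scale=.003);print('bottle',f.x,len(P))
# plate points
P=np.concatenate([T[150:300,340:540].reshape(-1,3)]);
Q=P[np.abs(P[:,2]-.010)<.004];Q=Q[(Q[:,0]>.42)&(Q[:,0]<.7)&(Q[:,1]<-.2)]
print('plate',len(Q),np.percentile(Q,[1,50,99],axis=0).round(3)); print(cv2.minAreaRect(Q[:,:2].astype(np.float32)))
E
```

```text
bottle [0.44783124 0.42823447] 409
plate 1936 [[ 0.422 -0.778  0.006]
 [ 0.551 -0.4    0.01 ]
 [ 0.688 -0.23   0.014]]
((0.5590922832489014, -0.49151819944381714), (0.582770586013794, 0.27777597308158875), 89.91376495361328)
```

View pics/c1.png

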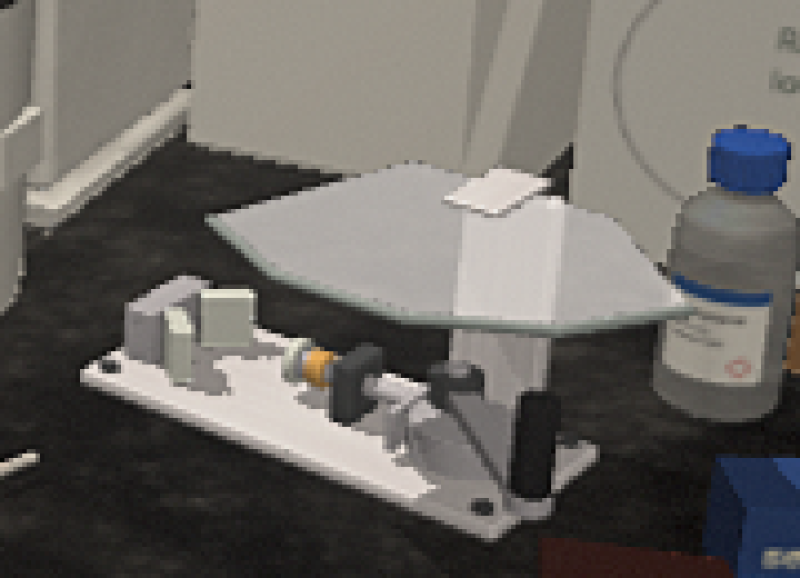

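View pics/c2.png

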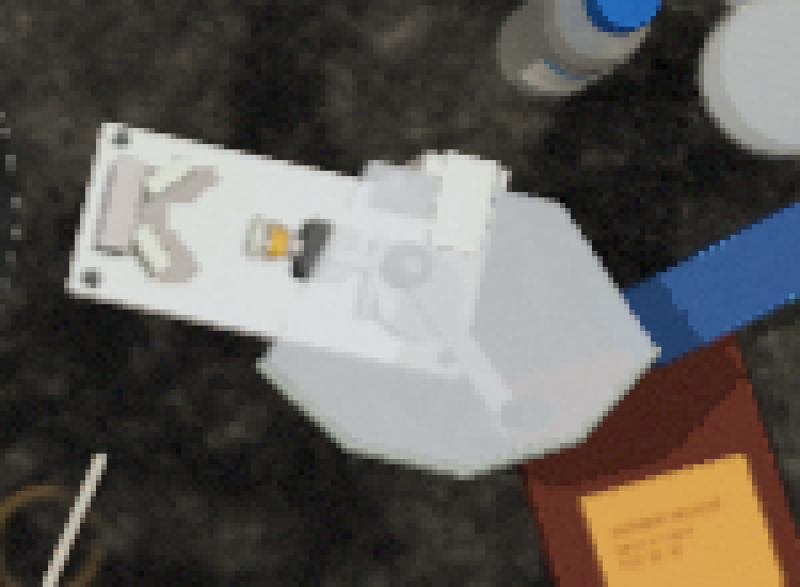

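The scene crop shows the clamp, with its vee at (190,330), pad at (295,360) and lever post at (535,440) under the guard. In the top crop, the plate's +y corners are at (102,123) and (68,293), the pivot is at (405,265) and the post at (525,412).

```bash
cat >> h.py <<'E'
def ray(name,u,v,z):
    m=eyes.camera_model(name);K=np.array(m["mtx"]);xd=(u-K[0,2])/K[0,0];yd=(v-K[1,2])/K[1,1];x,y=xd,yd
    for _ in range(10):
        s=1+m["k1"]*(x*x+y*y);x,y=xd/s,yd/s
    rot=np.array(m["rotation"]); rot=rot if rot.shape==(3,3) else R.from_quat(rot).as_matrix()
    d=rot@[x,y,1];e=np.array(m["eye"]);return e+d*(z-e[2])/d[2]
E
python3 - <<'E'
from h import *
k=.1875
def c(u,v,z): return ray("top",360+k*(u+.5)-.5,170+k*(v+.5)-.5,z)
A=c(102,123,.01);B=c(68,293,.01);E=c(455,375,.01);C=c(360,178,.01)
print("A,B",A,B,np.linalg.norm(A-B)); 
for n,p,q in(("BE",B,E),("AC",A,C)): d=p-q;print(n,np.degrees(np.arctan2(-d[0],d[1])))
d=A-B; print("AB",np.degrees(np.arctan2(d[1],d[0])), np.linalg.norm(B-E))
print("pivot",c(405,265,.055),"post",c(525,412,.098),"padface",c(250,240,.042), "guard tip",c(465,478,.14))
T=np.load('top.npy')
Z=np.nanmax(T[:,:,2]) 
# height map 30mm
for x in np.arange(.72,.26,-.03):
    print(f"{x:.2f}",end=' ')
    for y in np.arange(-.2,-.8,-.04):
        m=(np.abs(T[:,:,0]-x)<.015)&(np.abs(T[:,:,1]-y)<.02); print(f"{int(1000*np.nanpercentile(T[:,:,2][m],90)) if m.any() else -99:4d}",end='')
    print()
s=bot.observe()
g=R.from_matrix(np.column_stack([[0,-1,0],[-1,0,0],[0,0,-1]]))
print(R.from_quat(s["orientation"]).as_matrix()[:,1], rows([.448,.428,.2],g), rows([.448,.428,.2]))
E
```

```text
A,B [ 0.66372838 -0.24788934  0.01      ] [ 0.55603283 -0.22877257  0.01      ] 0.10937908016229451
BE -10.297621165527396
AC -10.427167464847775
AB -10.065586637347456 0.2450609005531256
pivot [ 0.57384975 -0.42652245  0.055     ] post [ 0.48352272 -0.48605339  0.098     ] padface [ 0.58810756 -0.33520137  0.042     ] guard tip [ 0.44166206 -0.43923646  0.14      ]
0.72    5   3   3   3   3   2   4  89 152 151 203 337 364 299 318 317
0.69    4   4   3   2   3   2   3   4 114  94 205 142 208 216 254 261
0.66    4   9  11   9   3   3   3   4   2   4   4 204 196 220 245 261
0.63    3  38  44  13  14 142 150 139   4   3   2   4 221   3 221 254
0.60    4  42  43  16 143 146 150 146 -99   4  41  53  53   3  49  71
0.57    3  19  40  14 144 147 150 146 146  53  52  52  51   3  51  71
0.54    2   4   8  13 146 146 147 147 147  53  53  50   3   3   3  71
0.51    4   3   3 143 147 146 146 146 147 144  18  17   3   4   3  70
0.48    2   4   4   6 146 146 146 146 146  17  16  17   4   4   2  70
0.45    2   9   4   3 138 145 146 145  15  16  17  16  12   4   2  70
0.42    3  12   3   3   4   3   4   3  14  17  17  17  14   3   2  70
0.39    3   9   3   4   3   4   3   3  10  17  16  17  16   3   1  70
0.36   21   5   3   5  17  18  17  12   3  17  16  16  16   4   1  67
0.33   22   2   4   2   2   4   2   2   3  15  16  15   6   3   2   2
0.30   21-792-796-788-790-792-791-793-792  10-790-794-792-792 -15  -2
0.27 -792-791-791-790-793-790-790-791-791-792-794-789-793-792-790-791
[4.43756627e-01 8.96147340e-01 4.68692849e-05] ([-0.4231, 0.0647, 0.0906], [0.0, 0.0, -0.6464]) ([-0.4231, 0.0647, 0.0906], [0.0, 0.0, 0.0])
```

Call:
send_rows(
  steps=[
    [[-0.4231,0.0647,0.06],[0,0,0.41]],
    [[-0.4231,0.0647,0.06],[0,0,0.41]],
    [[-0.4231,0.0647,0.06],[0,0,0.41]],
    [[-0.4231,0.0647,0.06],[0,0,0.41]],
    [[-0.4231,0.0647,0.06],[0,0,0.41]],
    [[-0.4231,0.0647,0.06],[0,0,0.41]],
    [[-0.4231,0.0647,0.06],[0,0,0.41]],
    [[-0.4231,0.0647,0.06],[0,0,0.41]],
    [[-0.4231,0.0647,0.06],[0,0,0.41]],
    [[-0.4231,0.0647,0.06],[0,0,0.41]],
    [[-0.4231,0.0647,0.06],[0,0,0.41]],
    [[-0.4231,0.0647,0.06],[0,0,0.41]],
  ],
  hand=1,
)

```text
time: 1.9
tool_pos: [0.448, 0.428, 0.2153]
orientation: [0.766, 0.643, 0.0, 0.0]
wrist_force: [0.0, 0.3, 0.2]
grip_width: 0.086
gripper_force: 0.0
```

```bash
python3 - <<'E'
from h import *
s=bot.observe();print(s["time"],s["tool_pos"],R.from_quat(s["orientation"]).as_matrix().round(3),s["joint_pos"])
im,d=eyes.camera("wrist");save("w1",im);W=cloud("wrist",d);m=eyes.camera_model("wrist");print(m["eye"])
P=W.reshape(-1,3);P=P[np.hypot(P[:,0]-.448,P[:,1]-.428)<.06]
for lo,hi in((.108,.12),(.02,.074)):
    Q=P[(P[:,2]>lo)&(P[:,2]<hi)]
    if len(Q):print(len(Q),Q.min(0),Q.max(0),cv2.minEnclosingCircle(Q[:,:2].astype(np.float32)))
E
```

```text
1.9 [0.44797854 0.42801138 0.21530629] [[ 0.174  0.985  0.   ]
 [ 0.985 -0.174 -0.   ]
 [ 0.     0.    -1.   ]] [ 6.27271014e-01  3.87393860e-01  1.34820393e-01  1.31820810e+00
 -1.27263991e-05  2.37290402e+00]
[0.46203513 0.50458307 0.34304785]
2152 [0.43088845 0.40888523 0.1080143 ] [0.46482076 0.44296992 0.11647045] ((0.4480724036693573, 0.4258727729320526), 0.01742345653474331)
813 [0.42099377 0.41489922 0.02004544] [0.47432539 0.45291791 0.07398964] ((0.44777148962020874, 0.4270997643470764), 0.02707783505320549)
```

View pics/w1.png

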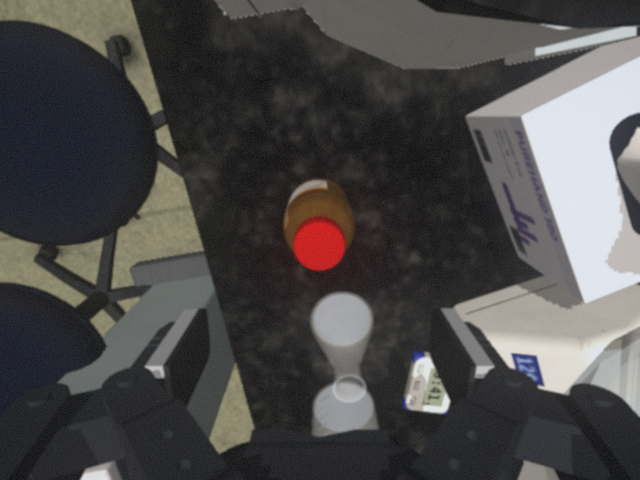

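The wrist picture shows the red-capped amber bottle at (320,230). The flask is behind it at (345,330) and the gap for both fingers is clear, so I'm descending.

Call:
send_rows(
  steps=[
    [[-0.003,0,0.08],[0,0,0]],
    [[-0.003,0,0.16],[0,0,0]],
    [[-0.003,0,0.24],[0,0,0]],
    [[-0.003,0,0.29],[0,0,0]],
    [[-0.003,0,0.3086],[0,0,0]],
    [[-0.003,0,0.3086],[0,0,0]],
  ],
)

```text
time: 2.55
tool_pos: [0.4474, 0.4262, 0.0602]
orientation: [0.767, 0.642, -0.001, -0.0]
wrist_force: [0.5, -0.8, 0.2]
grip_width: 0.0851
gripper_force: 0.0
```

Call:
send_rows(
  steps=[
    [[0,0,0],[0,0,0]],
    [[0,0,0],[0,0,0]],
    [[0,0,0],[0,0,0]],
    [[0,0,0],[0,0,0]],
    [[0,0,0],[0,0,0]],
    [[0,0,0],[0,0,0]],
    [[0,0,0],[0,0,0]],
    [[0,0,0],[0,0,0]],
  ],
  hand=0,
  squeeze=35,
)

```text
time: 3.35
tool_pos: [0.4484, 0.4272, 0.0629]
orientation: [0.767, 0.642, 0.002, 0.0]
wrist_force: [-0.6, -0.0, 5.2]
grip_width: 0.0518
gripper_force: 36.1
```

Call:
send_rows(
  steps=[
    [[0,0,-0.02],[0,0,0]],
    [[0,0,-0.07],[0,0,0]],
    [[0,0,-0.13],[0,0,0]],
    [[0,0,-0.2],[0,0,0]],
    [[0,0,-0.2],[0,0,0]],
  ],
)

```text
time: 3.85
tool_pos: [0.4494, 0.4277, 0.1669]
orientation: [0.767, 0.642, 0.004, 0.0]
wrist_force: [0.3, -0.1, -2.2]
grip_width: 0.0518
gripper_force: 37.5
```

```bash
python3 - <<'E'
from h import *
from scipy.optimize import least_squares
s=bot.observe();print(s["time"],s["tool_pos"],s["joint_pos"])
T=np.load('top.npy').reshape(-1,3);Q=T[(T[:,2]>.05)&(np.hypot(T[:,0]-.55,T[:,1]+.02)<.18)]
print('bath',np.percentile(Q,[1,50,99],axis=0).round(3))
Q=T[(T[:,0]>.3)&(T[:,0]<.42)&(T[:,1]<.4)&(T[:,1]>-.4)];print('front max z',np.nanpercentile(Q[:,2],[50,95,99.9]))
im,d=eyes.camera("scene");W=cloud("scene",d)
o=eyes.masks_of("bottle","scene")
for b in o[:1]:
    P=W[b["mask"]];P=P[~np.isnan(P[:,0])];P=P[np.hypot(P[:,0]-.449,P[:,1]-.427)<.05];print(b["p"],np.percentile(P,[1,99],axis=0))
    z=s["tool_pos"][2]; P=P[(P[:,2]>z-.063)&(P[:,2]<z-.02)]
    f=least_squares(lambda c:np.hypot(P[:,0]-c[0],P[:,1]-c[1])-.027,[.45,.43],loss='soft_l1',f_scale=.003);print('bottle',f.x,len(P))
E
```

```text
3.85 [0.44936564 0.42770342 0.16694361] [ 6.25543098e-01  4.02872799e-01  3.46214625e-02  1.19404242e+00
 -1.69153429e-05  2.37329103e+00]
bath [[ 0.398 -0.165  0.056]
 [ 0.579  0.019  0.215]
 [ 0.718  0.155  0.472]]
front max z [-1.12836921e-04  6.54711441e-02  2.19113067e-01]
0.67 [[0.41973142 0.39872246 0.1070727 ]
 [0.4616668  0.4397339  0.22044851]]
bottle [0.44907634 0.42895136] 262
```

Call:
send_rows(
  steps=[
    [[-0.076,-0.048,-0.02],[0,0,0]],
    [[-0.152,-0.096,-0.04],[0,0,0]],
    [[-0.228,-0.143,-0.06],[0,0,0]],
    [[-0.228,-0.143,-0.06],[0,0,0]],
    [[-0.31,-0.136,-0.06],[0,0,0]],
    [[-0.39,-0.13,-0.06],[0,0,0]],
    [[-0.47,-0.123,-0.06],[0,0,0]],
    [[-0.55,-0.117,-0.06],[0,0,0]],
    [[-0.649,-0.109,-0.06],[0,0,0]],
    [[-0.74,-0.096,-0.06],[0,0,0]],
    [[-0.83,-0.083,-0.06],[0,0,0]],
    [[-0.923,-0.071,-0.06],[0,0,0]],
    [[-0.923,-0.071,-0.06],[0,0,0]],
    [[-0.923,-0.071,-0.06],[0,0,0]],
  ],
)

```text
time: 5.35
tool_pos: [0.3312, -0.0227, 0.1903]
orientation: [0.768, 0.64, -0.0, -0.001]
wrist_force: [0.3, 0.4, -2.7]
grip_width: 0.0515
gripper_force: 37.9
```

Call:
send_rows(
  steps=[
    [[-0.083,0.024,-0.035],[0,0,0]],
    [[-0.166,0.049,-0.07],[0,0,0]],
    [[-0.248,0.073,-0.07],[0,0,0]],
    [[-0.331,0.098,-0.07],[0,0,0]],
    [[-0.414,0.122,-0.07],[0,0,0]],
    [[-0.496,0.147,-0.07],[0,0,0]],
    [[-0.496,0.147,-0.07],[0,0,0]],
    [[-0.486,0.223,-0.07],[0,0,0]],
    [[-0.476,0.3,-0.07],[0,0,0]],
    [[-0.466,0.376,-0.07],[0,0,0]],
    [[-0.456,0.45,-0.07],[0,0,0]],
    [[-0.446,0.53,-0.07],[0,0,0]],
    [[-0.436,0.603,-0.07],[0,0,0]],
    [[-0.436,0.603,-0.07],[0,0,0]],
    [[-0.436,0.603,-0.07],[0,0,0]],
    [[-0.436,0.603,-0.07],[0,0,0]],
  ],
)

```text
time: 6.95
tool_pos: [0.5899, -0.2874, 0.2256]
orientation: [0.766, 0.643, -0.0, -0.001]
wrist_force: [-1.1, 0.5, -2.2]
grip_width: 0.0518
gripper_force: 38.5
```

```bash
python3 - <<'E'
from h import *
s=bot.observe();print(s["time"],s["tool_pos"],R.from_quat(s["orientation"]).as_matrix().round(3),s["joint_pos"])
im,d=eyes.camera("wrist");save("w2",im);np.save("w2.npy",cloud("wrist",d))
im2,d2=eyes.camera("scene");cv2.imwrite("pics/s2.png",cv2.resize(im2[180:340,340:560],(800,582))[:,:,::-1])
print(eyes.camera_model("wrist")["eye"])
E
```

```text
6.95 [ 0.58989519 -0.287386    0.2255543 ] [[ 0.174  0.985 -0.001]
 [ 0.985 -0.174  0.001]
 [ 0.001 -0.001 -1.   ]] [-5.81090709e-01  4.50542710e-01  2.61918421e-01  1.38353672e+00
 -3.75387720e-06  1.16470365e+00]
[ 0.60357207 -0.21179734  0.35409881]
```

View pics/w2.png

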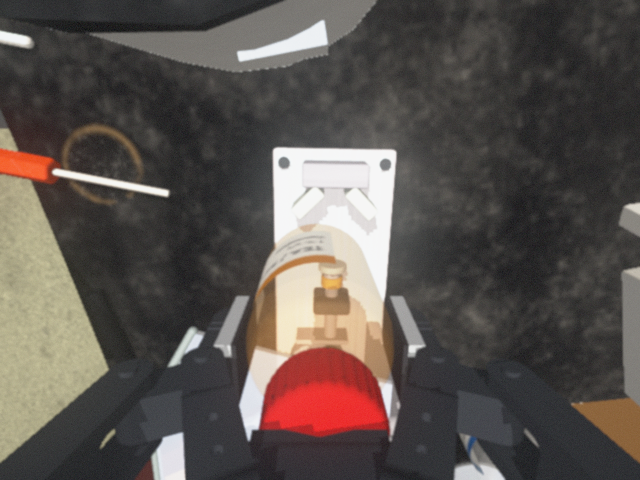

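The wrist view shows the plate's +y end with corners at (273,149) and (397,149) and the vee below it at (335,195). The bottle is held in front of the vee.

```bash
python3 - <<'E'
from h import *
A=ray("wrist",273,149,.01);B=ray("wrist",397,149,.01);print(A,B,np.linalg.norm(A-B))
d=A-B; 
d=-d if d[0]<0 else d
yaw=np.arctan2(d[1],d[0]);print(np.degrees(yaw))
c=np.array([ -np.sin(yaw),np.cos(yaw)]);m=(A+B)[:2]/2
print("origin",m-.125*c,"pivot",m-.19*c,"seat",m-.06*c)
for u in(285,386):print('screw',ray("wrist",u,163,.012))
W=np.load("w2.npy");P=W[180:225,285:385].reshape(-1,3);P=P[(P[:,2]>.035)&(P[:,2]<.05)];
P=(P[:,:2]-(m-.06*c))@np.column_stack([d[:2]/np.linalg.norm(d[:2]),c]);print("vee tops rel seat",np.percentile(P,[1,50,99],axis=0))
s=bot.observe();t=np.append(m-.06*c-.004*c,.0735);print(rows(t))
E
```

```text
[ 0.55797796 -0.23326544  0.01      ] [ 0.66557108 -0.25252326  0.01      ] 0.10930298598875453
-10.147766706357169
origin [ 0.58975109 -0.36593893] pivot [ 0.57829891 -0.42992211] seat [ 0.60120328 -0.30195575]
screw [ 0.5661305  -0.24683752  0.012     ]
screw [ 0.65428128 -0.26260693  0.012     ]
vee tops rel seat [[-3.58884110e-02  6.47722459e-03]
 [-4.52002542e-05  2.50986144e-02]
 [ 3.31556304e-02  3.85339922e-02]]
([-0.0306, 0.028, 0.3057], [0.0, 0.0, 0.0])
```

View pics/s2.png

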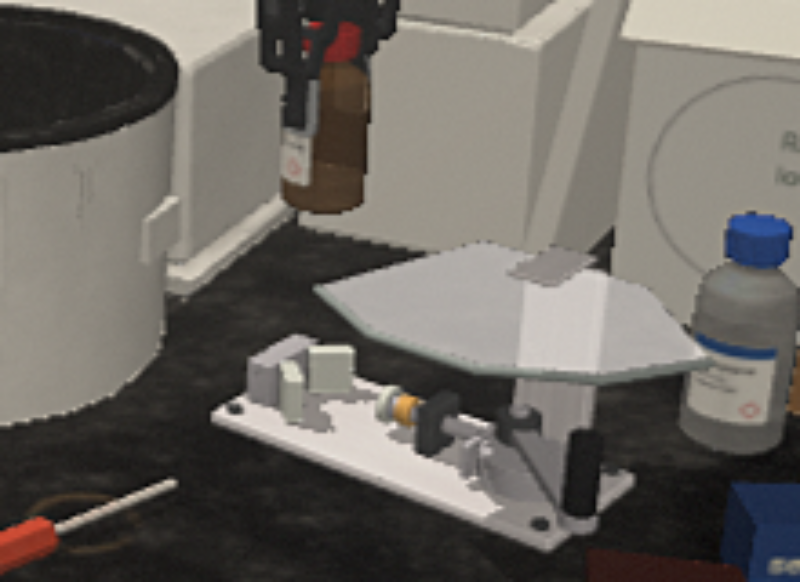

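The scene crop shows the bottle held upright above the vee, with nothing in the way. I'm lowering it.

Call:
send_rows(
  steps=[
    [[-0.0272,0.0253,0],[0,0,0]],
    [[-0.0272,0.0253,0.05],[0,0,0]],
    [[-0.0272,0.0253,0.1],[0,0,0]],
    [[-0.0272,0.0253,0.15],[0,0,0]],
    [[-0.0272,0.0253,0.2],[0,0,0]],
    [[-0.0272,0.0253,0.24],[0,0,0]],
    [[-0.0272,0.0253,0.27],[0,0,0]],
    [[-0.0272,0.0253,0.285],[0,0,0]],
    [[-0.0272,0.0253,0.293],[0,0,0]],
    [[-0.0272,0.0253,0.293],[0,0,0]],
    [[-0.0272,0.0253,0.293],[0,0,0]],
  ],
)

```text
time: 8.15
tool_pos: [0.6001, -0.305, 0.0804]
orientation: [0.767, 0.642, 0.0, 0.001]
wrist_force: [0.4, 0.3, -2.4]
grip_width: 0.0519
gripper_force: 38.5
```

Call:
send_rows(
  steps=[
    [[0,0,0.004],[0,0,0]],
    [[0,0,0.008],[0,0,0]],
    [[0,0,0.011],[0,0,0]],
    [[0,0,0.011],[0,0,0]],
    [[0,0,0.011],[0,0,0]],
  ],
)

```text
time: 8.65
tool_pos: [0.6, -0.3048, 0.0739]
orientation: [0.767, 0.642, -0.0, -0.0]
wrist_force: [0.5, 0.2, -2.7]
grip_width: 0.0519
gripper_force: 38.5
```

Next I'll push gently towards the vee, just above the plate, to feel the faces.

Call:
send_rows(
  steps=[
    [[0.002,0,0],[0,0,0]],
    [[0.004,0,0],[0,0,0]],
    [[0.004,0,0],[0,0,0]],
    [[0.004,0,0],[0,0,0]],
  ],
)

```text
time: 9.05
tool_pos: [0.6002, -0.3033, 0.0741]
orientation: [0.767, 0.642, -0.0, 0.0]
wrist_force: [-2.3, -3.5, -2.3]
grip_width: 0.0521
gripper_force: 38.5
```

Call:
send_rows(
  steps=[
    [[0.002,0,0],[0,0,0]],
    [[0.004,0,0],[0,0,0]],
    [[0.004,0,0],[0,0,0]],
    [[0.004,0,0],[0,0,0]],
  ],
)

```text
time: 9.45
tool_pos: [0.6004, -0.302, 0.0743]
orientation: [0.767, 0.641, -0.001, 0.001]
wrist_force: [-3.9, -7.5, -0.9]
grip_width: 0.0516
gripper_force: 38.4
```

Call:
send_rows(
  steps=[
    [[-0.004,-0.001,0],[0,0,0]],
    [[-0.004,-0.001,0.002],[0,0,0]],
    [[-0.004,-0.001,0.004],[0,0,0]],
    [[-0.004,-0.001,0.004],[0,0,0]],
    [[-0.004,-0.001,0.004],[0,0,0]],
  ],
)

```text
time: 9.95
tool_pos: [0.6001, -0.3031, 0.0731]
orientation: [0.767, 0.642, 0.0, 0.001]
wrist_force: [-3.2, -3.2, 5.1]
grip_width: 0.0521
gripper_force: 39.0
```

Call:
send_rows(
  steps=[
    [[0,0,0],[0,0,0]],
    [[0,0,0],[0,0,0]],
    [[0,0,0],[0,0,0]],
    [[0,0,0],[0,0,0]],
    [[0,0,0],[0,0,0]],
    [[0,0,0],[0,0,0]],
  ],
  hand=0.9,
)

```text
time: 10.55
tool_pos: [0.5998, -0.3027, 0.0719]
orientation: [0.767, 0.642, 0.0, -0.0]
wrist_force: [-0.0, -0.9, -0.3]
grip_width: 0.0769
gripper_force: 0.0
```

Call:
send_rows(
  steps=[
    [[0,0,-0.03],[0,0,0]],
    [[0,0,-0.08],[0,0,0]],
    [[0,0,-0.16],[0,0,0]],
    [[0,0,-0.25],[0,0,0]],
    [[0,0,-0.35],[0,0,0]],
    [[0,0,-0.35],[0,0,0]],
    [[0,0,-0.35],[0,0,0]],
  ],
)

```text
time: 11.25
tool_pos: [0.6002, -0.303, 0.2485]
orientation: [0.767, 0.642, 0.0, 0.001]
wrist_force: [-0.4, 0.2, -0.5]
grip_width: 0.0767
gripper_force: 0.0
```

```bash
python3 - <<'E'
from h import *
s=bot.observe();print(s["time"],s["tool_pos"],s["joint_pos"])
im,d=eyes.camera("wrist");W=cloud("wrist",d)
P=W.reshape(-1,3);P=P[np.hypot(P[:,0]-.60,P[:,1]+.303)<.05]
Q=P[(P[:,2]>.115)&(P[:,2]<.135)];print(len(Q),np.percentile(Q[:,2],50),cv2.minEnclosingCircle(Q[:,:2].astype(np.float32)))
Q=P[(P[:,2]>.06)&(P[:,2]<.083)];print(len(Q),cv2.minEnclosingCircle(Q[:,:2].astype(np.float32)))
im2,d2=eyes.camera("scene");cv2.imwrite("pics/s3.png",cv2.resize(im2[180:340,340:560],(800,582))[:,:,::-1])
W=cloud("scene",d2)
for o in eyes.masks_of("lever_post","scene")[:1]:
    P=W[o["mask"]];P=P[(P[:,2]>.055)&(P[:,2]<.1)];print("post pts",len(P),np.median(P,0),np.percentile(P,[2,98],axis=0))
    from scipy.optimize import least_squares
    f=least_squares(lambda c:np.hypot(P[:,0]-c[0],P[:,1]-c[1])-.010,[.485,-.486],loss='soft_l1',f_scale=.002);print(f.x)
E
```

```text
11.25 [ 0.60020064 -0.30301621  0.24847004] [-5.92207245e-01  4.74221064e-01  3.58666996e-01  1.45231311e+00
  4.44428774e-05  1.15562599e+00]
1840 0.12248378272278299 ((0.5987339019775391, -0.3054565191268921), 0.01735789142549038)
412 ((0.5981388092041016, -0.30496931076049805), 0.027111370116472244)
post pts 218 [ 0.47651424 -0.49531751  0.07688809] [[ 0.47155977 -0.50367412  0.05538563]
 [ 0.57092145 -0.42889978  0.09864543]]
[ 0.48448352 -0.49360568]
```

View pics/s3.png

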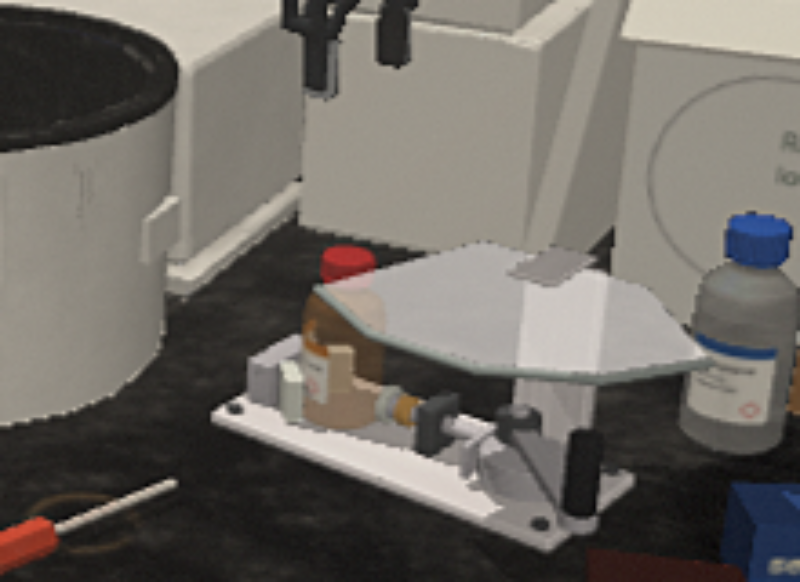

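The crop shows the bottle upright in the vee at (340,340), with the pad just short of it at (390,405). The post is at (580,470). Next I'll move round to the lever.

Call:
send_rows(
  steps=[
    [[0,0,-0.1],[0,0,-0.04]],
    [[-0.05,-0.03,-0.1],[0,0,-0.08]],
    [[-0.1,-0.06,-0.1],[0,0,-0.12]],
    [[-0.15,-0.09,-0.1],[0,0,-0.16]],
    [[-0.2,-0.12,-0.1],[0,0,-0.2]],
    [[-0.25,-0.15,-0.1],[0,0,-0.25]],
    [[-0.3,-0.19,-0.1],[0,0,-0.3]],
    [[-0.35,-0.22,-0.1],[0,0,-0.34]],
    [[-0.4,-0.25,-0.1],[0,0,-0.38]],
    [[-0.45,-0.286,-0.1],[0,0,-0.42]],
    [[-0.45,-0.286,-0.1],[0,0,-0.47]],
    [[-0.45,-0.286,-0.1],[0,0,-0.51]],
    [[-0.45,-0.286,-0.1],[0,0,-0.56]],
    [[-0.45,-0.286,-0.1],[0,0,-0.6]],
    [[-0.45,-0.286,-0.1],[0,0,-0.65]],
    [[-0.45,-0.286,-0.1],[0,0,-0.69]],
    [[-0.45,-0.286,-0.1],[0,0,-0.747]],
    [[-0.45,-0.286,-0.1],[0,0,-0.747]],
    [[-0.45,-0.286,-0.1],[0,0,-0.747]],
  ],
  hand=0.5,
)

```text
time: 13.3
tool_pos: [0.4193, -0.4989, 0.2959]
orientation: [-0.294, 0.956, 0.001, -0.0]
wrist_force: [0.4, 1.0, -0.1]
grip_width: 0.043
gripper_force: 0.0
```

```bash
cat > lev.py <<'E'
from h import *
YAW=np.radians(-10.2);PIV=np.array([.577,-.430]);L=np.radians(43)
def pose(p,rg=.116,zg=.064,tang=0.):
    "grasp point at radius rg, height zg, hand leaning back L along lever direction p; tang>0 = direction of closing"
    e=R.from_euler('z',YAW).apply([-np.cos(p),np.sin(p),0]); t=R.from_euler('z',YAW).apply([np.sin(p),np.cos(p),0])
    z=-e*np.sin(L)-np.array([0,0,1])*np.cos(L); x=e*np.cos(L)-np.array([0,0,1])*np.sin(L)
    M=np.column_stack([x,np.cross(z,x),z])
    return np.append(PIV,zg)+e*rg+t*tang+.005*z, R.from_matrix(M)
E
python3 - <<'E'
from lev import *
s=bot.observe();print(s["time"],s["tool_pos"],R.from_quat(s["orientation"]).as_matrix().round(3),s["joint_pos"],s["grip_width"])
q,r=pose(-.78,.116+.09,.064+.1);print(q,rows(q,r))
E
```

```text
13.3 [ 0.41933744 -0.49894524  0.29594255] [[-0.827 -0.562 -0.001]
 [-0.562  0.827  0.001]
 [-0.     0.002 -1.   ]] [-1.00049339e+00  4.38567988e-01  4.18917752e-01  1.55290794e+00
 -7.30467261e-06 -1.59674448e+00] 0.04303207320221195
[ 0.41002166 -0.54472117  0.16034323] ([0.0668, -0.0658, 0.2711], [-0.0001, -0.2389, -0.0019])
```

Call:
send_rows(
  steps=[
    [[0.0668,-0.0658,0],[0,-0.04,0]],
    [[0.0668,-0.0658,0.0],[0,-0.08,0]],
    [[0.0668,-0.0658,0.03],[0,-0.12,0]],
    [[0.0668,-0.0658,0.08],[0,-0.16,0]],
    [[0.0668,-0.0658,0.14],[0,-0.2,0]],
    [[0.0668,-0.0658,0.2],[0,-0.239,-0.002]],
    [[0.0668,-0.0658,0.24],[0,-0.239,-0.002]],
    [[0.0668,-0.0658,0.271],[0,-0.239,-0.002]],
    [[0.0668,-0.0658,0.271],[0,-0.239,-0.002]],
    [[0.0668,-0.0658,0.271],[0,-0.239,-0.002]],
    [[0.0668,-0.0658,0.271],[0,-0.239,-0.002]],
  ],
)

```text
time: 14.4
tool_pos: [0.4107, -0.5453, 0.1627]
orientation: [-0.277, 0.888, 0.108, 0.35]
wrist_force: [-0.3, 0.5, 0.4]
grip_width: 0.0426
gripper_force: 0.0
```

```bash
python3 - <<'E'
from lev import *
s=bot.observe();print(s["time"],s["tool_pos"],R.from_quat(s["orientation"]).as_matrix().round(3),s["joint_pos"],s["grip_width"])
q,r=pose(-.78);print(q,rows(q,r))
im,d=eyes.camera("wrist");save("w4",im)
im2,d2=eyes.camera("scene");W=cloud("scene",d2)
from scipy.optimize import least_squares
for o in eyes.masks_of("lever_post","wrist")[:2]: print(o["p"],np.array(o["rect"])*[640,480,640,480])
W=cloud("wrist",d);P=W.reshape(-1,3);P=P[(P[:,2]>.055)&(P[:,2]<.095)&(np.hypot(P[:,0]-.485,P[:,1]+.493)<.03)];print(len(P),P.mean(0) if len(P) else 0)
if len(P)>20:
    f=least_squares(lambda c:np.hypot(P[:,0]-c[0],P[:,1]-c[1])-.010,[.485,-.49],loss='soft_l1',f_scale=.002);print(f.x)
E
```

```text
14.4 [ 0.4107098  -0.54526978  0.1627275 ] [[-0.601 -0.568  0.562]
 [-0.417  0.823  0.385]
 [-0.682 -0.003 -0.732]] [-1.32122743  0.64120441  0.23303545  1.47291648  0.69479255 -2.03978009] 0.04256335313916465
[ 0.48420128 -0.49375663  0.06034323] ([0.0083, 0.0019, 0.2722], [-0.0003, -0.0001, 0.0012])
0.73 [291.008 188.304 349.312 281.616]
1456 [ 0.47798411 -0.50042767  0.07590701]
[ 0.48449288 -0.49595513]
```

View pics/w4.png

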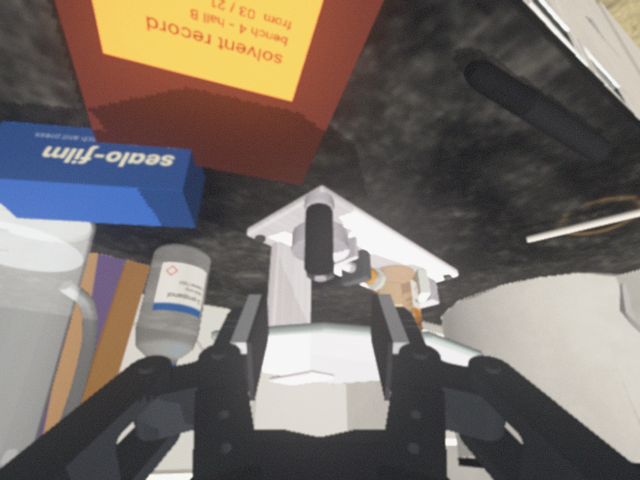

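The wrist view shows the post at (320,235), centred between the fingers, and the guard's edge at row ~330. I'll use a 45° lean and a slightly lower line to gain clearance.

```bash
sed -i 's/radians(43)/radians(45)/; s/rg=.116,zg=.064/rg=.117,zg=.062/' lev.py; python3 - <<'E'
from lev import *
for k in (.06,0): q,r=pose(-.78,.117+k,.062+k,-.001);print(q,rows(q,r))
E
```

```text
[ 0.43459373 -0.52905239  0.11846447] ([0.0179, -0.0004, 0.1038], [-0.0002, -0.0112, 0.0014])
[ 0.48404681 -0.49507603  0.05846447] ([0.0119, -0.0003, 0.2734], [-0.0002, -0.0112, 0.0014])
```

Call:
send_rows(
  steps=[
    [[0.0179,0,0.05],[0,-0.0112,0.001]],
    [[0.0179,0,0.1],[0,-0.0112,0.001]],
    [[0.017,0,0.13],[0,-0.0112,0.001]],
    [[0.016,0,0.16],[0,-0.0112,0.001]],
    [[0.015,0,0.19],[0,-0.0112,0.001]],
    [[0.014,0,0.215],[0,-0.0112,0.001]],
    [[0.013,0,0.235],[0,-0.0112,0.001]],
    [[0.0125,0,0.25],[0,-0.0112,0.001]],
    [[0.012,0,0.262],[0,-0.0112,0.001]],
    [[0.0119,0,0.272],[0,-0.0112,0.001]],
    [[0.0119,0,0.272],[0,-0.0112,0.001]],
  ],
  hand=0.4,
)

```text
time: 15.65
tool_pos: [0.4834, -0.4947, 0.0577]
orientation: [-0.274, 0.882, 0.114, 0.366]
wrist_force: [-0.7, -0.4, 0.2]
grip_width: 0.0344
gripper_force: 0.0
```

```bash
cat >> lev.py <<'E'
def where():
    "hand's angle p (from orientation and position), grasp r, z, tang at p"
    s=bot.observe();r=R.from_quat(s["orientation"]);z=r.as_matrix()[:,2];g=s["tool_pos"]-.005*z
    v=R.from_euler('z',-YAW).apply(np.append(g[:2]-PIV,0)); p=np.arctan2(v[1],-v[0])
    zz=R.from_euler('z',-YAW).apply(z); ph=np.arctan2(-zz[1],zz[0])
    y=r.as_matrix()[:,1];f=s["wrist_force"]
    t=R.from_euler('z',YAW).apply([np.sin(p),np.cos(p),0]);e=R.from_euler('z',YAW).apply([-np.cos(p),np.sin(p),0])
    print(f"t={s['time']:.2f} p_pos={p:.3f} p_hand={ph:.3f} r={np.hypot(*v[:2]):.4f} z={g[2]:.4f} grip={s['grip_width']:.4f} Ft={f@t:.2f} Fr={f@e:.2f} Fz={f[2]:.2f} j={np.round(s['joint_pos'],2)}")
    return p
E
python3 - <<'E'
from lev import *
where()
im,d=eyes.camera("scene");W=cloud("scene",d);cv2.imwrite("pics/s5.png",cv2.resize(im[200:360,370:590],(800,582))[:,:,::-1])
E
```

```text
t=15.65 p_pos=-0.783 p_hand=-0.781 r=0.1173 z=0.0612 grip=0.0344 Ft=0.09 Fr=0.82 Fz=0.18 j=[-1.21  0.69  0.03  1.14  0.76 -1.9 ]
```

View pics/s5.png

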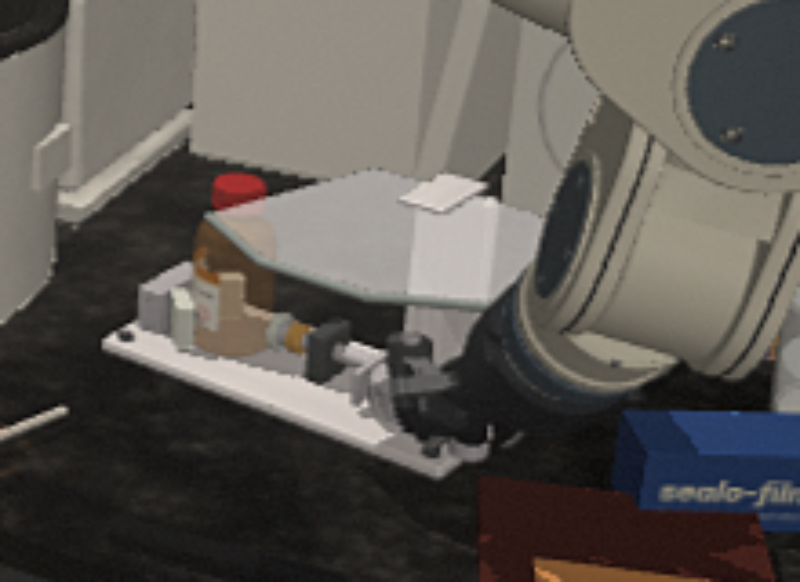

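The crop shows the fingers round the post at (430,400), with the hand clear under the guard's edge.

```bash
python3 - <<'E'
from lev import *
q0,r0=pose(-.78)
for k in (.01,.02,.03,.04,.05,.06,.08,.1,.12,.16,.2,.24,.28,.32,.36):
    q,r=pose(-.78+k); print(k,(r0.inv().apply(q-q0)/.5).round(4).tolist(),((r0.inv()*r).as_rotvec()/np.pi).round(4).tolist())
E
```

```text
0.01 [-0.0, 0.0023, 0.0] [0.0023, -0.0, 0.0023]
0.02 [-0.0, 0.0045, 0.0] [0.0045, -0.0, 0.0045]
0.03 [-0.0001, 0.0068, 0.0001] [0.0068, 0.0, 0.0068]
0.04 [-0.0001, 0.0091, 0.0001] [0.009, -0.0, 0.009]
0.05 [-0.0002, 0.0113, 0.0002] [0.0113, 0.0, 0.0113]
0.06 [-0.0003, 0.0136, 0.0003] [0.0135, -0.0, 0.0135]
0.08 [-0.0005, 0.0181, 0.0005] [0.018, -0.0, 0.018]
0.1 [-0.0008, 0.0227, 0.0008] [0.0225, -0.0, 0.0225]
0.12 [-0.0012, 0.0272, 0.0012] [0.027, -0.0, 0.027]
0.16 [-0.002, 0.0362, 0.002] [0.036, -0.0, 0.036]
0.2 [-0.0032, 0.0451, 0.0032] [0.045, -0.0, 0.045]
0.24 [-0.0046, 0.0539, 0.0046] [0.054, -0.0, 0.054]
0.28 [-0.0062, 0.0627, 0.0062] [0.063, -0.0, 0.063]
0.32 [-0.0081, 0.0714, 0.0081] [0.072, -0.0, 0.072]
0.36 [-0.0103, 0.0799, 0.0103] [0.081, 0.0, 0.081]
```

Call:
send_rows(
  steps=[
    [[-0.0001,0.0091,0.0001],[0.009,0,0.009]],
    [[-0.0005,0.0181,0.0005],[0.018,0,0.018]],
    [[-0.0012,0.0272,0.0012],[0.027,0,0.027]],
    [[-0.002,0.0362,0.002],[0.036,0,0.036]],
    [[-0.0032,0.0451,0.0032],[0.045,0,0.045]],
    [[-0.0046,0.0539,0.0046],[0.054,0,0.054]],
    [[-0.0062,0.0627,0.0062],[0.063,0,0.063]],
    [[-0.0081,0.0714,0.0081],[0.072,0,0.072]],
  ],
)

```text
time: 16.5
tool_pos: [0.4677, -0.464, 0.0585]
orientation: [-0.13, 0.915, 0.052, 0.379]
wrist_force: [5.0, -6.6, -5.4]
grip_width: 0.0343
gripper_force: 3.3
```

```bash
python3 -c "
from lev import *
where()"
```

```text
t=16.50 p_pos=-0.479 p_hand=-0.455 r=0.1180 z=0.0620 grip=0.0343 Ft=-7.78 Fr=-2.82 Fz=-5.38 j=[-1.22  0.51 -0.33  0.66  0.78 -1.48]
```

Call:
send_rows(
  steps=[
    [[0,0.0023,0],[0.0023,0,0.0023]],
    [[0,0.0045,0],[0.0045,0,0.0045]],
    [[-0.0001,0.0068,0.0001],[0.0068,0,0.0068]],
    [[-0.0001,0.0091,0.0001],[0.009,0,0.009]],
    [[-0.0002,0.0113,0.0002],[0.0113,0,0.0113]],
  ],
)

```text
time: 17.0
tool_pos: [0.4663, -0.4587, 0.0586]
orientation: [-0.107, 0.918, 0.043, 0.38]
wrist_force: [3.1, -5.8, -3.4]
grip_width: 0.0338
gripper_force: 3.3
```

```bash
python3 -c "
from lev import *
where()"
```

```text
t=17.00 p_pos=-0.431 p_hand=-0.406 r=0.1179 z=0.0622 grip=0.0338 Ft=-6.41 Fr=-1.51 Fz=-3.35 j=[-1.22  0.49 -0.38  0.58  0.78 -1.4 ]
```

Call:
send_rows(
  steps=[
    [[0,0.0023,0],[0.0023,0,0.0023]],
    [[0,0.0045,0],[0.0045,0,0.0045]],
    [[-0.0001,0.0068,0.0001],[0.0068,0,0.0068]],
    [[-0.0001,0.0091,0.0001],[0.009,0,0.009]],
    [[-0.0002,0.0113,0.0002],[0.0113,0,0.0113]],
  ],
)

```text
time: 17.5
tool_pos: [0.4652, -0.4533, 0.0586]
orientation: [-0.084, 0.92, 0.033, 0.381]
wrist_force: [3.4, -6.3, -3.3]
grip_width: 0.0342
gripper_force: 3.3
```

```bash
python3 -c "
from lev import *
where()"
```

```text
t=17.50 p_pos=-0.382 p_hand=-0.356 r=0.1178 z=0.0622 grip=0.0342 Ft=-6.83 Fr=-2.02 Fz=-3.34 j=[-1.22  0.46 -0.43  0.5   0.77 -1.33]
```

Call:
send_rows(
  steps=[
    [[0,0.0023,0],[0.0023,0,0.0023]],
    [[0,0.0045,0],[0.0045,0,0.0045]],
    [[-0.0001,0.0068,0.0001],[0.0068,0,0.0068]],
    [[-0.0001,0.0091,0.0001],[0.009,0,0.009]],
    [[-0.0002,0.0113,0.0002],[0.0113,0,0.0113]],
  ],
)

```text
time: 18.0
tool_pos: [0.4642, -0.4478, 0.0586]
orientation: [-0.061, 0.922, 0.024, 0.382]
wrist_force: [2.9, -6.4, -2.8]
grip_width: 0.0342
gripper_force: 3.3
```

```bash
python3 -c "
from lev import *
where()"
```

```text
t=18.00 p_pos=-0.333 p_hand=-0.306 r=0.1177 z=0.0621 grip=0.0342 Ft=-6.78 Fr=-1.85 Fz=-2.75 j=[-1.21  0.44 -0.48  0.42  0.76 -1.25]
```

Call:
send_rows(
  steps=[
    [[0,0.0023,0],[0.0023,0,0.0023]],
    [[0,0.0045,0],[0.0045,0,0.0045]],
    [[-0.0001,0.0068,0.0001],[0.0068,0,0.0068]],
    [[-0.0001,0.0091,0.0001],[0.009,0,0.009]],
    [[-0.0002,0.0113,0.0002],[0.0113,0,0.0113]],
  ],
)

```text
time: 18.5
tool_pos: [0.4636, -0.4422, 0.0586]
orientation: [-0.038, 0.923, 0.014, 0.383]
wrist_force: [1.9, -5.7, -2.9]
grip_width: 0.0341
gripper_force: 3.3
```

```bash
python3 -c "
from lev import *
where()"
```

```text
t=18.50 p_pos=-0.284 p_hand=-0.255 r=0.1176 z=0.0622 grip=0.0341 Ft=-5.86 Fr=-1.32 Fz=-2.91 j=[-1.2   0.42 -0.53  0.34  0.74 -1.18]
```

Call:
send_rows(
  steps=[
    [[0,0.0023,0],[0.0023,0,0.0023]],
    [[0,0.0045,0],[0.0045,0,0.0045]],
    [[-0.0001,0.0068,0.0001],[0.0068,0,0.0068]],
    [[-0.0001,0.0091,0.0001],[0.009,0,0.009]],
    [[-0.0002,0.0113,0.0002],[0.0113,0,0.0113]],
  ],
)

```text
time: 19.0
tool_pos: [0.4632, -0.4367, 0.0587]
orientation: [-0.014, 0.924, 0.004, 0.383]
wrist_force: [1.0, -6.0, -3.7]
grip_width: 0.0339
gripper_force: 3.4
```

```bash
python3 -c "
from lev import *
where()"
```

```text
t=19.00 p_pos=-0.236 p_hand=-0.205 r=0.1175 z=0.0622 grip=0.0339 Ft=-6.03 Fr=-0.63 Fz=-3.72 j=[-1.19  0.4  -0.58  0.27  0.73 -1.1 ]
```

Call:
send_rows(
  steps=[
    [[0,0.0023,0],[0.0023,0,0.0023]],
    [[0,0.0045,0],[0.0045,0,0.0045]],
    [[-0.0001,0.0068,0.0001],[0.0068,0,0.0068]],
    [[-0.0001,0.0091,0.0001],[0.009,0,0.009]],
    [[-0.0002,0.0113,0.0002],[0.0113,0,0.0113]],
  ],
)

```text
time: 19.5
tool_pos: [0.4631, -0.4311, 0.0587]
orientation: [0.009, 0.924, -0.005, 0.383]
wrist_force: [0.3, -7.3, -3.3]
grip_width: 0.0342
gripper_force: 3.6
```

```bash
python3 -c "
from lev import *
where()"
```

```text
t=19.50 p_pos=-0.187 p_hand=-0.154 r=0.1174 z=0.0622 grip=0.0342 Ft=-7.28 Fr=-0.25 Fz=-3.33 j=[-1.18  0.38 -0.62  0.19  0.71 -1.02]
```

The finger force reading is steady at 3.3 N, half the tangential push, and has started to rise. Contact is near p_pos ≈ -0.21.

Call:
send_rows(
  steps=[
    [[0,0.0023,0],[0.0023,0,0.0023]],
    [[0,0.0045,0],[0.0045,0,0.0045]],
    [[-0.0001,0.0068,0.0001],[0.0068,0,0.0068]],
    [[-0.0001,0.0091,0.0001],[0.009,0,0.009]],
    [[-0.0002,0.0113,0.0002],[0.0113,0,0.0113]],
  ],
)

```text
time: 20.0
tool_pos: [0.4633, -0.4257, 0.0587]
orientation: [0.032, 0.923, -0.015, 0.382]
wrist_force: [0.4, -8.8, -4.0]
grip_width: 0.0342
gripper_force: 4.0
```

```bash
python3 -c "
from lev import *
where()"
```

```text
t=20.00 p_pos=-0.139 p_hand=-0.103 r=0.1173 z=0.0622 grip=0.0342 Ft=-8.76 Fr=-0.76 Fz=-4.02 j=[-1.17  0.36 -0.66  0.12  0.68 -0.95]
```

Call:
send_rows(
  steps=[
    [[0,0.0023,0],[0.0023,0,0.0023]],
    [[0,0.0045,0],[0.0045,0,0.0045]],
    [[-0.0001,0.0068,0.0001],[0.0068,0,0.0068]],
  ],
)

```text
time: 20.3
tool_pos: [0.4636, -0.4224, 0.0587]
orientation: [0.046, 0.923, -0.021, 0.382]
wrist_force: [0.9, -8.1, -4.4]
grip_width: 0.0341
gripper_force: 4.3
```

```bash
python3 -c "
from lev import *
where()"
```

```text
t=20.30 p_pos=-0.110 p_hand=-0.073 r=0.1172 z=0.0622 grip=0.0341 Ft=-8.05 Fr=-1.46 Fz=-4.39 j=[-1.16  0.35 -0.69  0.07  0.66 -0.9 ]
```

Call:
send_rows(
  steps=[
    [[0,0.0023,0],[0.0023,0,0.0023]],
    [[0,0.0045,0],[0.0045,0,0.0045]],
    [[-0.0001,0.0068,0.0001],[0.0068,0,0.0068]],
    [[-0.0001,0.0091,0.0001],[0.009,0,0.009]],
    [[-0.0002,0.0113,0.0002],[0.0113,0,0.0113]],
    [[-0.0003,0.0136,0.0003],[0.0135,0,0.0135]],
  ],
)

```text
time: 20.9
tool_pos: [0.4644, -0.416, 0.0587]
orientation: [0.074, 0.921, -0.033, 0.381]
wrist_force: [1.3, -9.3, -4.2]
grip_width: 0.0341
gripper_force: 4.8
```

```bash
python3 -c "
from lev import *
where()"
```

```text
t=20.90 p_pos=-0.053 p_hand=-0.012 r=0.1170 z=0.0622 grip=0.0341 Ft=-9.11 Fr=-2.41 Fz=-4.18 j=[-1.14  0.33 -0.73 -0.01  0.62 -0.81]
```

Both estimates put the squeeze at about 21–26 N. I'm stopping here, backing off to centre round the post, then withdrawing along the fingers.

Call:
send_rows(
  steps=[
    [[0,-0.005,0],[0,0,0]],
    [[0,-0.01,0],[0,0,0]],
    [[0,-0.014,0],[0,0,0]],
    [[0,-0.014,0],[0,0,0]],
    [[0,-0.014,0],[0,0,0]],
  ],
)

```text
time: 21.4
tool_pos: [0.4636, -0.4199, 0.058]
orientation: [0.074, 0.921, -0.03, 0.382]
wrist_force: [-0.7, 0.7, -0.0]
grip_width: 0.0342
gripper_force: 0.0
```

Call:
send_rows(
  steps=[
    [[0,0,-0.02],[0,0,0]],
    [[0,0,-0.05],[0,0,0]],
    [[0,0,-0.1],[0,0,0]],
    [[0,0,-0.15],[0,0,0]],
    [[0,0,-0.2],[0,0,0]],
    [[0,0,-0.2],[0,0,0]],
    [[0,0,-0.2],[0,0,0]],
  ],
)

```text
time: 22.1
tool_pos: [0.3936, -0.4091, 0.1292]
orientation: [0.074, 0.921, -0.031, 0.382]
wrist_force: [0.8, -0.3, 0.1]
grip_width: 0.0345
gripper_force: 0.0
```

```bash
python3 - <<'E'
from lev import *
from scipy.optimize import least_squares
where()
im,d=eyes.camera("scene");W=cloud("scene",d)
im2,d2=eyes.camera("wrist");W2=cloud("wrist",d2)
for n,w in(("scene",W),("wrist",W2)):
    P=w.reshape(-1,3);r=np.hypot(P[:,0]-PIV[0],P[:,1]-PIV[1]);P=P[(P[:,2]>.058)&(P[:,2]<.095)&(r>.09)&(r<.125)&(P[:,0]<.52)]
    if len(P)>20:
        f=least_squares(lambda c:np.hypot(P[:,0]-c[0],P[:,1]-c[1])-.010,P[:,:2].mean(0)+[.005,0],loss='soft_l1',f_scale=.002).x
        v=R.from_euler('z',-YAW).apply(np.append(f-PIV,0));print(n,len(P),f,"q=",.85+np.arctan2(v[1],-v[0]),np.hypot(*v[:2]))
cv2.imwrite("pics/s6.png",cv2.resize(im[200:360,370:590],(800,582))[:,:,::-1])
E
```

```text
t=22.10 p_pos=-0.064 p_hand=-0.017 r=0.1881 z=0.1328 grip=0.0345 Ft=-0.22 Fr=-0.86 Fz=0.13 j=[-1.29  0.16 -0.7   0.3   0.69 -0.98]
scene 142 [ 0.46482442 -0.42102398] q= 0.7518238768921971 0.1125341278683757
wrist 1873 [ 0.46511676 -0.42295938] q= 0.734821789939688 0.11210454803449542
```

View pics/s6.png

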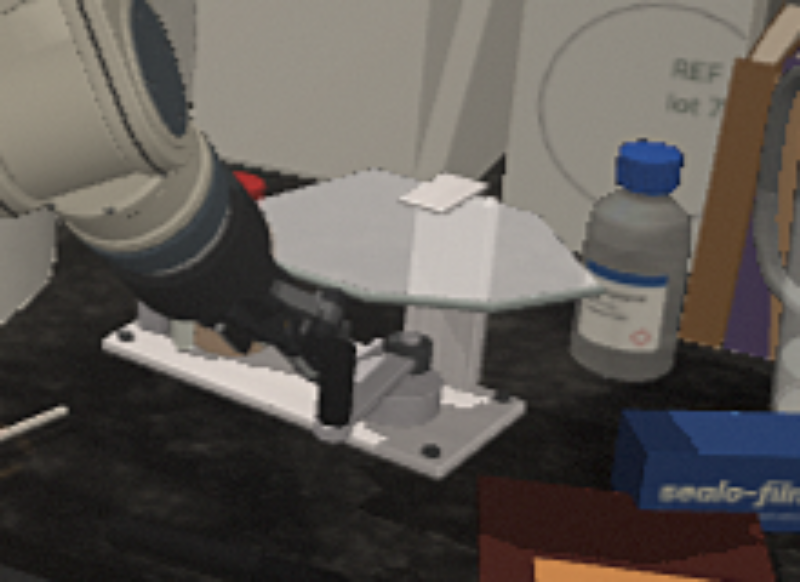

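The crop shows the lever turned, its post at (335,380) and the hand clear of it. The fitted post angle of q ≈ 0.74 matches the stopping point, so the lever did not spring back. One quick check of the bottle, then I'll hand in.

```bash
python3 - <<'E'
from h import *
im,d=eyes.camera("top");W=cloud("top",d).reshape(-1,3)
P=W[np.hypot(W[:,0]-.60,W[:,1]+.302)<.022];Q=P[(P[:,2]>.115)&(P[:,2]<.135)]
print(len(Q),Q.mean(0),np.median(Q[:,2]))
ok=len(Q)>10 and np.hypot(*(Q.mean(0)[:2]-[.60,-.301]))<.01 and abs(np.median(Q[:,2])-.125)<.006
print(ok)
if ok: print(bot.sign_off())
E
```

```text
99 [ 0.59977025 -0.30235175  0.12333566] 0.12335010705257043
True
the job is handed in; nothing more can be done
None
```

The bottle is standing in the vee, let go, with the lever left at about q = 0.74 rad for an estimated squeeze of 21–26 N; the beaker and flask were not touched, and the job is handed in (no verdict was returned).

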